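Push the tea tin into its berth between flask and honey pot

TASK

Put the blue tea tin away: with the outside of the fingers, push it lengthwise along the worktop through the narrow gap between the brown vacuum flask and the honey pot, until its far end rests flat against the wooden rail behind them. The tin may start askew and off to one side: line it up first by pushing. Never lift or tip the tin, leave everything else on the worktop where it stands, and finish with the fingers clear of everything.

Things in the scene. Friction and masses are not known exactly. Their poses are not given: they have to be found in the camera images.
- tin: the part to push: closed flat tea tin, blue with a white lid that has a blue panel on top, 150 mm long (its x), 96 mm wide (its y), 50 mm tall, about 0.35 kg, loose, slides on the worktop; too wide to be gripped. Origin at the centre of its underside. Starts on the robot's side of the gap, its x axis roughly (within about 20 degrees) along the rail's x axis.
- flask: brown upright vacuum flask with black cap, fixed to the worktop: cylinder 84 mm across up to 165 mm, then narrower, 224 mm tall in all. Origin at the centre of its underside. One of the two sides of the gap; it may stand left or right.
- honey_pot: cream ceramic honey pot with an orange-brown band and lid, fixed to the worktop: 84 mm across from 12 to 68 mm height, 114 mm tall with its knob. Origin at the centre of its underside. The other side of the gap. The centres of flask and pot are always 188 mm apart, so the clear gap is 104 mm wide; the line between them is parallel to the rail, and the middle of the gap lies 79 mm from the rail's origin, towards the robot (rail frame x = -0.079, y = 0).
- rail: wooden rail fixed upright on the worktop behind the gap, 220 mm long (its y), 18 mm thick (its x), 50 mm tall; origin at the centre of its underside, its -x axis points from the rail through the gap towards the robot. Its near face is 9 mm from its origin; with the tin home, the tin's origin is at rail frame x = -0.084, y about 0, and the tin's near end sticks out 80 mm in front of the line joining the flask's and pot's centres.
- cup_a: bystander, leave alone: clear glass cup, 72 mm across, 85 mm tall, loose; origin at the centre of its underside
- cup_b: bystander, leave alone: clear glass cup, 72 mm across, 85 mm tall, loose; origin at the centre of its underside
- strainer: bystander, leave alone: small stainless steel tea strainer, bowl 72 mm across and 28 mm tall, handle reaching 135 mm along its +x, loose; origin at the centre of its underside
- sugar_bowl: bystander, leave alone: white ceramic bowl, 90 mm across, 50 mm tall, loose; origin at the centre of its underside
- spice_jar: bystander, leave alone: amber glass jar with red cap, 48 mm across, 90 mm tall, loose; origin at the centre of its underside
- mug: bystander, leave alone: blue ceramic mug, 80 mm across, 90 mm tall, handle at its +y, loose; origin at the centre of its underside
There are look-alikes about, which are no part of the job. Several things have the shape of the tin; the one meant has the colours described above.

How it is judged:
On the way:
1. the tin's far end is in the gap between flask and honey pot, lengthwise (x of tin in the frame of rail between -0.152 and -0.1 m and y of tin in the frame of rail between -0.025 and 0.025 m and angle between the x axis of tin and the x axis of rail, either way round below 0.25 rad), for 0.1 s.
At the end, for the whole second after the job is handed in: The tin lies flat and at rest on the worktop between flask and honey pot, its far end within 8 mm of the rail's face, square to the rail within 0.08 rad and within 15 mm of the middle of the gap (x of tin in the frame of rail between -0.092 and -0.078 m and y of tin in the frame of rail between -0.015 and 0.015 m and angle between the x axis of tin and the x axis of rail, either way round below 0.08 rad and height (world z) of tin below 0.006 m and angle between tin's own z axis and vertical below 0.06 rad and linear speed of tin below 0.01 m/s); the robot touches nothing.
It fails at once if the tin is lifted or tipped (height (world z) of tin above 0.012 m or angle between tin's own z axis and vertical above 0.15 rad).
It fails at once if another thing on the worktop is shifted by more than 15 mm or tipped over (distance of any of cup_a, cup_b, strainer, sugar_bowl, spice_jar, mug from where it was at the start of the episode above 0.015 m or angle between any of cup_a, cup_b, strainer, sugar_bowl, spice_jar, mug's own z axis and vertical above 0.3 rad).
It also fails if it takes over 72 s, if anything falls off the work surface, if the arm or the gripper's body presses on something with over 40 N, if the wrist force passes 120 N, or if a joint passes its speed limit or range.

ROBOT

A 6-joint arm with a two-finger parallel gripper is mounted at the origin on the work surface. World frame = base frame: x ahead of the robot, y to its left, z up, the work surface at z = 0. Lengths are in m, angles in rad, forces in N, time in s.
With the tool pointing down it reaches from about 0.35 to 0.875 m from the base axis. Payload 4.2 kg.
Tool frame: the origin (TCP) lies on the centre line of the jaws, within the pads' length; the fingertips stand r.tip_extent ahead of it and the grasp point (between the pads) lies 6 mm ahead of it (r.tip_extent is the distance from the TCP to the fingertips, in m); x points along the fingers, y is the direction in which the jaws open and shut, and the axes are right-handed (so a half turn about x gives the same grasp; the last joint's range is limited). The gripper opens to 87 mm and grips with 3 to 60 N. Pads are 19 mm wide; open, the fingers measure 117 mm over their backs; the gripper's body (75 mm by 190 mm) begins 51 mm behind the grasp point.
Start: joints at [1.416, 0.385, 0.008, 0, -1.194, -0.259], TCP at [0.251, 0.572, 0.248] pointing down, gripper open.
Joint ranges: [-3.14, 3.14], [-1.21, 2.06], [-1.07, 1.41], [-3.16, 2.05], [-2.99, -0.16], [-3.1, 3.1]. Speed limits (rad/s): [2.79, 2.79, 3.14, 3.14, 3.14, 3.14].

INTERFACE

Orientations are given as a rotation vector (axis times angle).
In Python, from plant import r, imaging, search_frame, spot_point gives the robot as it stands. Calls block until the motion is done:
- r.movep(position, orientation): joint-space move of the TCP to a pose.
- r.movel(position, rot=None, vel=0.15): straight line of the TCP; rot=None keeps the orientation; vel is the mean speed in m/s.
- r.movej(angles): joint-space move.
- r.move_gripper(opening, strength=None): opening from 0.0 (shut) to 1.0 (fully open); strength is the grip in N (None keeps the last); returns when the fingers have stopped.
- r.pause(seconds).
- r.solve_ik(position, orientation): joint angles nearest the present ones, or None.
- r.read_state(): the state.
- imaging.snapshot(name): name is "side" or "top"; returns (picture, depth): 384x512x3 uint8, red, green, blue; 384x512 float32, m along the optical axis (not along the pixel's ray), 0 where there is no reading.
- imaging.camera_info(name): a dict with "fovy" (degrees; the focal length in pixels is half the picture's height over the tangent of half this angle, whatever the lens; pixels are square), "cx", "cy" (the principal point, pixels), "origin" and "orientation" of the camera in the world. Camera axes: x right, y up, looking along -z (the intrinsics and any distortion apply to the point x, -y, -z); pixel columns grow to the right and rows downward; lengths in m; the calibration is good to about 2 mm. A picture is of the moment at which its call begins. camera_info takes no time and is no camera call.
A pose or a line that the arm cannot do raises r.MotionError and nothing moves.
- r.sign_off(): hands the job in, once; it reports no verdict.
Trained networks look in the newest picture that a camera, given by its name, has taken for a name from the list of things; names that differ only in an ending like _2 or _b are one class to them, and where a whole thing is asked for, a point or a joint stands for the part that bears it (a point fixed in the world has none). Each returns a list of dicts, best first, with "conf" (0 to 1); they miss things now and then, are a little off and sometimes report something else, mostly with a low value. They report only what shows in the picture. A call takes as long as a camera call. They do not tell look-alikes from the thing itself.
- search_frame(label, camera): "at" ([column, row] in pixels, amid what is visible of it).
- spot_point(label, camera): "at" ([column, row] in pixels: a listed point, or the origin of a listed thing).
The state is a dict: "time": time; "qpos": joint angles; "joint_velocities": joint speeds; "effort": joint torques, N m; "eef_pos": TCP position; "eef_rot": TCP orientation; "contact_force": force on the tool from outside, world axes, zero at the start; "moment": the same for the moment, N m; "grip_width": opening from 0.0 (shut) to 1.0 (fully open).
Only numpy, scipy, OpenCV 4.12 (cv2) and the standard library are available. Lean on these libraries where they do the work, as an engineer would, in place of code of your own. Each camera call takes 0.05 s, during which the arm holds its last target.

## Working session

There is one attempt and no reset: what is moved stays moved. The work goes in short steps, each a Python script; the robot and the scene stay as the last script left them, time stands still between calls to the robot, and variables do not carry over. Pictures are saved under pics/ and viewed, and the job is handed in when it is done.

```bash
ls; mkdir -p pics
python3 - <<'E'
from plant import r, imaging
import cv2
for n in("side","top"):
    p,d=imaging.snapshot(n); cv2.imwrite(f"pics/{n}0.png",cv2.resize(p[:,:,::-1],(768,576)))
    print(imaging.camera_info(n),(d>0).mean())
print(r.read_state(),r.tip_extent)
E
```

```text
pics
{'fovy': 54.511636880476836, 'cx': 263.8012037739429, 'cy': 188.48271800997108, 'origin': array([ 0.36626164, -0.77796062,  0.87104772]), 'orientation': array([ 0.78166945, -0.06478663, -0.21283489])} 0.9960886637369791
{'fovy': 57.591762756597284, 'cx': 253.53360749514405, 'cy': 186.83004942009916, 'origin': array([0.46019038, 0.01647918, 1.21890913]), 'orientation': array([ 0.02477269, -0.05316212, -1.5809623 ])} 0.9960683186848959
{'time': 0.1, 'qpos': array([ 1.41560112e+00,  3.85517883e-01,  6.76422373e-03, -4.16400334e-04,
       -1.19400965e+00, -2.58575800e-01]), 'joint_velocities': array([ 0.00140128, -0.00018032,  0.00263196,  0.00141428,  0.00031965,
       -0.00101503]), 'effort': array([-1.17882279e-03, -3.91690099e+01,  1.87936288e+01,  4.23197016e+00,
        1.34909997e-02, -7.52485835e-05]), 'eef_pos': array([0.25109542, 0.5718115 , 0.24654931]), 'eef_rot': array([-1.99386639,  0.42073235,  1.9944469 ]), 'contact_force': array([ 0.15424929, -0.29230614, -0.67273657]), 'moment': array([ 0.02764287,  0.0042869 , -0.02817852]), 'grip_width': 1.0010073057449838} 0.025
```

View pics/top0.png

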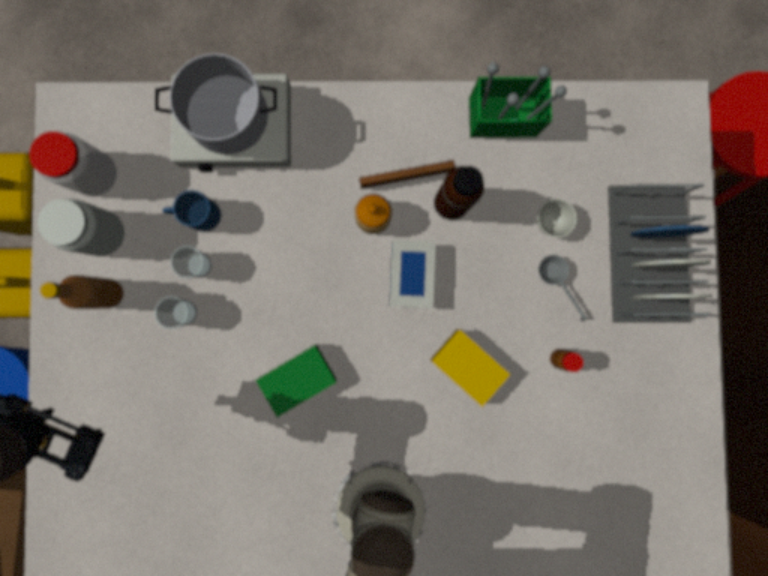

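View pics/side0.png

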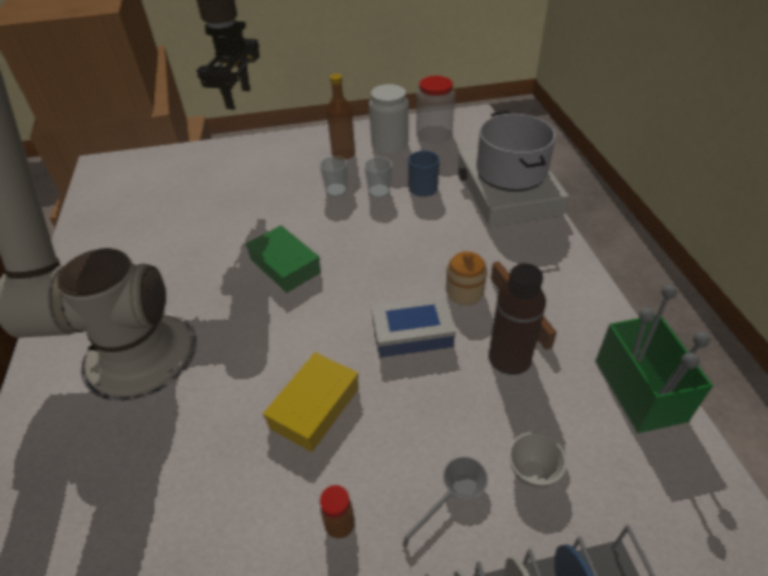

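The tin could be the blue/white one (top 412,275), the green one (297,380) or the yellow one (470,367). Only the first has a white lid with a blue panel, so I take that one and confirm it in a crop with depth.

```bash
cat > h.py <<'E'
import numpy as np,cv2
from scipy.spatial.transform import Rotation as R
from plant import r, imaging, search_frame, spot_point
def cloud(n,d):
    c=imaging.camera_info(n); f=192/np.tan(np.radians(c['fovy'])/2)
    v,u=np.mgrid[:384,:512]
    P=np.stack([(u-c['cx'])/f*d,-(v-c['cy'])/f*d,-d],-1)
    return P@R.from_rotvec(c['orientation']).as_matrix().T+c['origin']
def px(n,P):
    c=imaging.camera_info(n); f=192/np.tan(np.radians(c['fovy'])/2)
    q=(np.array(P)-c['origin'])@R.from_rotvec(c['orientation']).as_matrix()
    return np.array([c['cx']+f*q[0]/-q[2],c['cy']+f*q[1]/q[2]])
E
python3 - <<'E'
from h import *
p,d=imaging.snapshot("top"); W=cloud("top",d); np.savez('top.npz',p=p,d=d,W=W)
p2,d2=imaging.snapshot("side"); W2=cloud("side",d2); np.savez('side.npz',p=p2,d=d2,W=W2)
for n in("top","side"):
  for l in("tin","flask","honey_pot","rail"):
    for k in spot_point(l,n)[:3]: print(n,l,np.round(k['at'],1),round(k['conf'],2))
for n,w in(("top",W),("side",W2)):
    m=(w[...,0]>.2)&(w[...,0]<.9)&(abs(w[...,1])<.4); z=w[m][:,2]; print(n,np.percentile(z,[10,30,50]))
    H=[((w[...,2]>a)&(w[...,2]<b)&(w[...,0]>.45)&(w[...,0]<.85)&(abs(w[...,1])<.3)) for a,b in((.035,.065),)]
    lab,L,S,C=cv2.connectedComponentsWithStats(H[0].astype(np.uint8))[0:4]
    for i in range(1,lab):
        if S[i,4]>60: 
            q=w[L==i]; (c,s,a)=cv2.minAreaRect(q[:,:2].astype(np.float32)); print(n,np.round(C[i]),S[i,4],np.round(c,4),np.round(s,3),round(a,1),np.median(q[:,2]).round(4))
cv2.imwrite('pics/crop.png',cv2.resize(p[90:250,210:350,::-1],None,fx=5,fy=3.7*5/3.7)[:600*2][:800] if 0 else cv2.resize(p[100:220,220:360,::-1],None,fx=5,fy=5))
E
```

```text
top tin [271.7 178.2] 0.78
top tin [309.3 245.7] 0.64
top tin [200.5 253.5] 0.58
top flask [302.3 134.4] 0.78
top flask [122.8 208.2] 0.23
top honey_pot [249.6 145.7] 0.61
top rail [273.8 116.8] 0.68
top rail [134.8 143.7] 0.68
side tin [274.4 223.6] 0.79
side tin [213.1 271.8] 0.68
side tin [190.1 179.5] 0.59
side flask [344.5 232.9] 0.68
side honey_pot [309.2 194.6] 0.77
side honey_pot [338.6 234.3] 0.31
top [-0.00247322 -0.00040469  0.00118992]
top [179. 100.] 427 [0.8182 0.2498] [0.099 0.061] 89.8 0.062
top [271. 114.] 388 [ 0.7649 -0.0675] [0.019 0.219] 10.2 0.0491
top [275. 182.] 1286 [ 0.5347 -0.0759] [0.096 0.151] 86.9 0.0508
side [-0.00234678 -0.00088493  0.00035588]
side [329. 134.] 376 [0.8175 0.2482] [0.063 0.105] 1.5 0.0607
side [333. 180.] 94 [0.7494 0.0097] [0.018 0.062] 10.0 0.0481
side [309. 191.] 186 [ 0.6605 -0.0126] [0.039 0.083] 66.7 0.0507
side [274. 214.] 1449 [ 0.5341 -0.0774] [0.102 0.151] 87.2 0.0497
side [365. 219.] 93 [ 0.7804 -0.1564] [0.02  0.043] 10.9 0.0477
side [340. 235.] 208 [ 0.6939 -0.1956] [0.039 0.083] 63.6 0.05
```

View pics/crop.png

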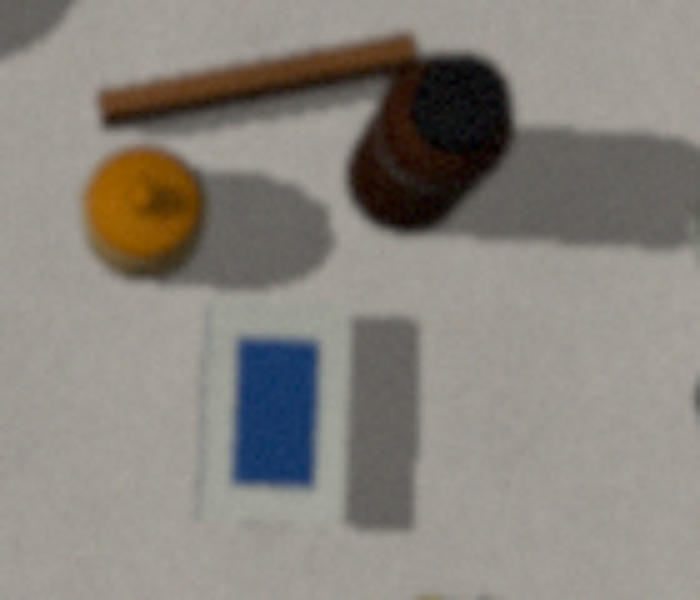

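The crop confirms it: blue panel on a white lid, crop (275,410), with the gap behind it between the pot (145,210) and flask (430,150). The measured sizes 96x151 mm, 50 mm high match too. Next I get the neighbours' footprints and refine the rail frame.

Run:
```python
from h import *
for n in("top","side"):
    w=np.load(n+'.npz')['W']
    H=((w[...,2]>.012)&(w[...,2]<.3)&(w[...,0]>.28)&(w[...,0]<.75)&(abs(w[...,1])<.4))
    lab,L,S,C=cv2.connectedComponentsWithStats(H.astype(np.uint8))
    for i in range(1,lab):
        if S[i,4]>60:
            q=w[L==i]; (c,s,a)=cv2.minAreaRect(q[:,:2].astype(np.float32)); print(n,np.round(C[i]),S[i,4],np.round(c,3),np.round(s,3),round(a,1),'ztop',np.percentile(q[:,2],97).round(3), 'box',cv2.boxPoints((c,s,a)).round(3).tolist())
    # circle check for pot/flask bodies
    for nm,c0,z0,z1 in(('pot',(.670,.011),.02,.062),('flask',(.704,-.174),.02,.15)):
        m=(w[...,2]>z0)&(w[...,2]<z1)&(np.hypot(w[...,0]-c0[0],w[...,1]-c0[1])<.06); q=w[m][:,:2]
        from scipy.optimize import least_squares
        s=least_squares(lambda c:np.hypot(*(q-c).T)-.042,c0,loss='soft_l1',f_scale=.002); print(nm,m.sum(),s.x.round(4))
print(R.from_rotvec(r.read_state()['eef_rot']).as_matrix().round(2))
xr=np.array([np.cos(.181),np.sin(.181),0]);yr=np.array([-xr[1],xr[0],0]);o=np.array([.765,-.0675,0])
for nm,ty,tilt,X in(('side',xr,None,[(-.245,.11),(-.245,.05)]),('rear',yr,xr,[(-.34,0),(-.17,0)])):
  for sg in(1,-1):
    tx=np.array([0,0,-1.]) if tilt is None else np.sin(.2)*tilt-np.cos(.2)*np.array([0,0,1.])
    y=sg*ty; M=np.stack([tx,y,np.cross(tx,y)],1)
    for x,yy in X:
        s=r.solve_ik(o+x*xr+yy*yr+[0,0,.04],R.from_matrix(M).as_rotvec()); print(nm,sg,x,None if s is None else np.round(s,2))
```

```text
top [306. 127.] 853 [ 0.7   -0.171] [0.081 0.074] 47.5 ztop 0.226 box [[0.6460000276565552, -0.17499999701976776], [0.699999988079071, -0.22599999606609344], [0.7549999952316284, -0.16599999368190765], [0.699999988079071, -0.11599999666213989]]
top [249. 121.] 96 [0.744 0.004] [0.011 0.07 ] 1.4 ztop 0.054 box [[0.7369999885559082, 0.039000000804662704], [0.7390000224113464, -0.03099999949336052], [0.75, -0.03099999949336052], [0.7480000257492065, 0.039000000804662704]]
top [139. 142.] 214 [0.679 0.382] [0.079 0.036] 0.4 ztop 0.092 box [[0.6389999985694885, 0.39899998903274536], [0.6399999856948853, 0.3630000054836273], [0.7179999947547913, 0.36399999260902405], [0.7179999947547913, 0.4000000059604645]]
top [248. 142.] 541 [0.669 0.011] [0.084 0.082] 86.8 ztop 0.111 box [[0.6259999871253967, -0.028999999165534973], [0.7080000042915344, -0.032999999821186066], [0.7120000123977661, 0.05000000074505806], [0.6309999823570251, 0.054999999701976776]]
top [363. 144.] 109 [ 0.658 -0.38 ] [0.04  0.086] 89.8 ztop 0.053 box [[0.6150000095367432, -0.4000000059604645], [0.7009999752044678, -0.4000
[... 3598 characters left out ...]
4 0.069] 89.9 ztop 0.029 box [[0.5070000290870667, -0.4000000059604645], [0.5759999752044678, -0.4000000059604645], [0.5759999752044678, -0.3659999966621399], [0.5070000290870667, -0.3659999966621399]]
pot 246 [0.6706 0.0106]
flask 960 [ 0.7044 -0.174 ]
[[-0.   -0.4  -0.92]
 [-0.   -0.92  0.4 ]
 [-1.    0.   -0.  ]]
side 1 -0.245 [ 0.32  0.44 -0.53 -0.   -0.59  3.01]
side 1 -0.245 None
side -1 -0.245 [ 0.32  0.44 -0.53  0.   -0.59 -0.13]
side -1 -0.245 [ 0.19  0.46 -0.5   0.   -0.61 -0.01]
rear 1 -0.34 [ 0.05  0.33 -0.76 -0.09 -0.29 -1.36]
rear 1 -0.17 [ 0.1   0.51 -0.4  -0.04 -0.46 -1.45]
rear -1 -0.34 [ 0.05  0.33 -0.76 -0.09 -0.29  1.78]
rear -1 -0.17 [ 0.1   0.51 -0.4  -0.04 -0.46  1.69]
```

Both cameras agree on the pot–flask distance (188 mm) and the rail angle (10.4°). In the rail frame the tin is at x -0.228, y +0.033, angle -13°. I'll square it with an open two-finger pusher from its left side, with the jaws along the rail's x.

```bash
cat >> h.py <<'E'
A=.181; xr=np.array([np.cos(A),np.sin(A),0]);yr=np.array([-xr[1],xr[0],0]);O=np.array([.7653,-.0675,0]); Z=np.array([0,0,1.])
def rv(tx,y): tx=tx/np.linalg.norm(tx); return R.from_matrix(np.stack([tx,y,np.cross(tx,y)],1)).as_rotvec()
SIDE=rv(-Z,-xr); REAR=rv(np.sin(.2)*xr-np.cos(.2)*Z,yr)
def P(x,y,z): return O+x*xr+y*yr+z*Z
def F():
    s=r.read_state(); f=s['contact_force']; return 't %.1f Fx %.1f Fy %.1f Fz %.1f'%(s['time'],f@xr,f@yr,f[2])
def look(tag):
    for n in("top","side"):
        p,d=imaging.snapshot(n); w=cloud(n,d); cv2.imwrite(f"pics/{tag}_{n}.png",cv2.resize(p[80:240,190:370,::-1],None,fx=4,fy=4))
        q=w-O; X=q@xr;Y=q@yr
        m=((w[...,2]>.042)&(w[...,2]<.058)&(X<-.02)&(X>-.36)&(abs(Y)<.13))
        for f,zz in(('pot',(-.079,.094)),('fl',(-.079,-.094))): m&=np.hypot(X-zz[0],Y-zz[1])>.048
        N,L,S,C=cv2.connectedComponentsWithStats(m.astype(np.uint8))
        i=1+S[1:,4].argmax(); g=np.stack([X[L==i],Y[L==i]],1).astype(np.float32)
        (c,s,a)=cv2.minAreaRect(g)
        if s[0]<s[1]: a-=90
        print(n,'tin rail',np.round(c,4),np.round(s,3),'ang',round((a+45)%180-45,1))
E
python3 - <<'E'
from h import *
print(F())
r.move_gripper(1.0)
r.movep(P(-.245,.14,.22),SIDE); print(F(), r.read_state()['eef_pos']-P(-.245,.14,.22))
r.movel(P(-.245,.14,.040),vel=.12); print(F())
for y in(.12,.10,.085,.075,.067,.062): r.movel(P(-.245,y,.040),vel=.05); print(y,F())
look('push1')
E
```

```text
t 0.6 Fx -0.0 Fy 0.1 Fz -0.3
t 3.0 Fx -0.3 Fy -0.2 Fz -0.3 [2.43600106e-04 7.13465966e-04 5.59336647e-05]
t 4.6 Fx -0.1 Fy -0.4 Fz -0.8
0.12 t 5.2 Fx 0.0 Fy -0.4 Fz -0.1
0.1 t 5.7 Fx 0.6 Fy 0.3 Fz -0.3
0.085 t 6.2 Fx 0.6 Fy 0.2 Fz 0.1
0.075 t 6.5 Fx -0.5 Fy 0.4 Fz -0.2
0.067 t 6.8 Fx -0.5 Fy 0.6 Fz 0.1
0.062 t 7.1 Fx 0.5 Fy -0.5 Fz -0.4
top tin rail [-0.2192 -0.0127] [0.067 0.152] ang -2.9
side tin rail [-0.2228  0.0091] [0.113 0.16 ] ang -1.4
```

View pics/push1_side.png

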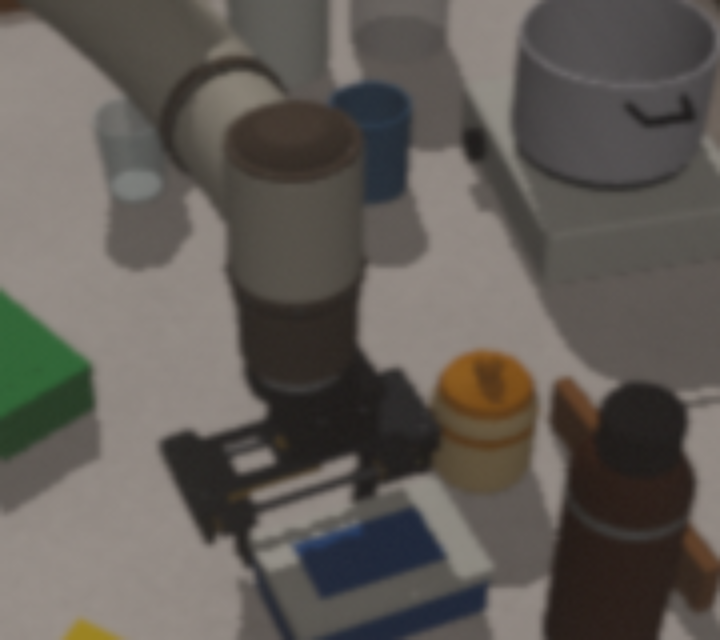

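The picture shows the open fingers on the tin's left face (tin near 370,560) and the pot (485,420) still clear. The hand hides part of the tin, so I back off and measure.

Run:
```python
from h import *
r.movel(P(-.245,.13,.040),vel=.12); r.movel(P(-.245,.20,.20),vel=.2)
look('back1'); print(F())
```

```text
top tin rail [-0.2186  0.0039] [0.097 0.151] ang -0.9
side tin rail [-0.2187  0.0026] [0.101 0.153] ang -0.4
t 9.0 Fx 1.4 Fy -0.8 Fz -0.1
```

View pics/back1_top.png

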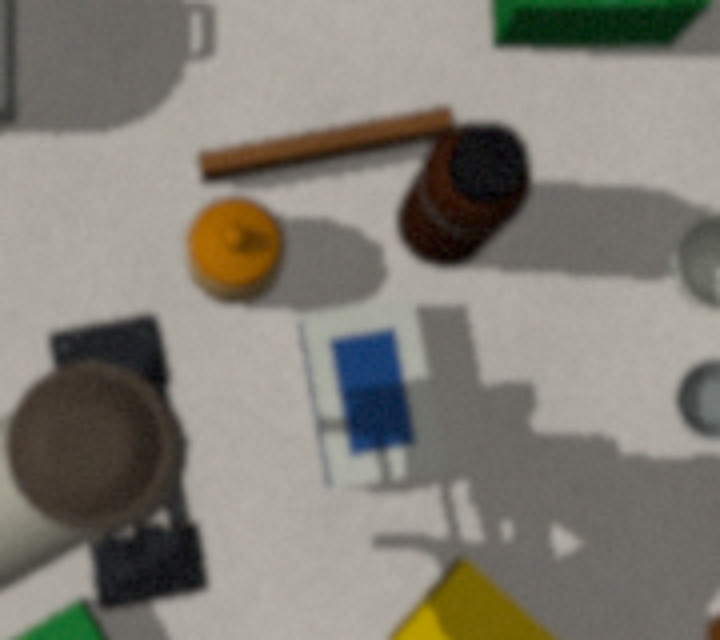

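Run:
```python
from h import *
r.movel(P(-.245,.10,.040),vel=.2); r.movel(P(-.245,.0588,.040),vel=.06); print(F())
r.movel(P(-.245,.12,.040),vel=.12); r.movel(P(-.28,.12,.18),vel=.2)
r.move_gripper(.5)
r.movep(P(-.345,0,.2),REAR); print(F()); look('rear0')
r.movel(P(-.345,0,.040),vel=.12); print(F())
look('rear1')
```

```text
t 10.9 Fx -0.7 Fy 1.2 Fz 0.1
t 14.6 Fx 0.2 Fy 0.2 Fz -0.4
top tin rail [-0.2184  0.    ] [0.097 0.151] ang -1.2
side tin rail [-0.219  -0.0005] [0.101 0.152] ang -0.6
t 16.2 Fx -0.5 Fy 0.2 Fz 0.5
top tin rail [-0.2186  0.    ] [0.097 0.151] ang -1.1
side tin rail [-0.2188 -0.0006] [0.1   0.152] ang -1.0
```

View pics/rear1_side.png

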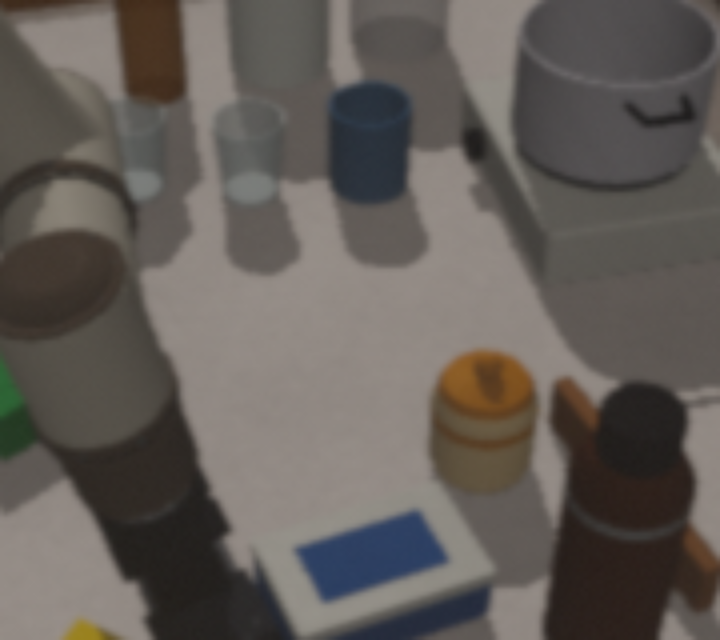

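The tin (370,560) is squared and pointing into the gap, at rail y = 0, and the fingers are down behind it. I push in stages.

Run:
```python
from h import *
for x in(-.315,-.29,-.265,-.245,-.225): r.movel(P(x,0,.040),vel=.06); print(x,F())
look('p2')
```

```text
-0.315 t 16.9 Fx -0.1 Fy -0.5 Fz -0.2
-0.29 t 17.5 Fx -0.5 Fy -0.4 Fz -0.4
-0.265 t 18.1 Fx -0.5 Fy 0.8 Fz 0.7
-0.245 t 18.6 Fx 0.0 Fy 0.5 Fz 0.6
-0.225 t 19.0 Fx -0.2 Fy -0.2 Fz 0.4
top tin rail [-0.1295  0.0003] [0.143 0.097] ang 0.1
side tin rail [-0.1195 -0.0009] [0.125 0.099] ang 0.2
```

View pics/p2_top.png

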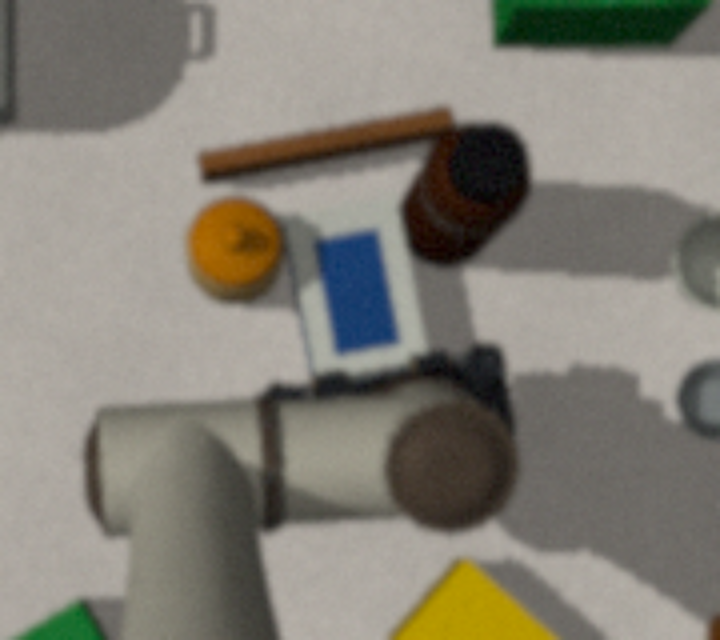

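The tin's far end is through between pot (235,245) and flask (440,210), straight and centred at rail x ≈ -0.133. I continue with smaller steps and watch the force.

Run:
```python
from h import *
for x in(-.21,-.195,-.186,-.182,-.180,-.178,-.177,-.176,-.175,-.174):
    r.movel(P(x,0,.040),vel=.03); s=F(); print(x,s, ((r.read_state()['eef_pos']-O)@xr).round(4))
    if float(s.split()[3])<-6: break
look('p3')
```

```text
-0.21 t 19.8 Fx -0.1 Fy -0.3 Fz -0.6 -0.2092
-0.195 t 20.4 Fx 0.3 Fy 1.1 Fz -0.3 -0.194
-0.186 t 20.9 Fx -0.3 Fy -0.4 Fz 0.6 -0.1853
-0.182 t 21.2 Fx -1.0 Fy -0.3 Fz -0.3 -0.1817
-0.18 t 21.4 Fx -2.1 Fy 0.4 Fz 0.1 -0.1799
-0.178 t 21.7 Fx -1.6 Fy -0.7 Fz -0.4 -0.1777
-0.177 t 21.9 Fx -1.5 Fy -0.5 Fz -0.9 -0.1769
-0.176 t 22.2 Fx -2.3 Fy -0.9 Fz -1.1 -0.1759
-0.175 t 22.4 Fx -0.3 Fy -0.2 Fz -1.4 -0.1748
-0.174 t 22.7 Fx -0.8 Fy -0.3 Fz 0.0 -0.1738
top tin rail [-0.0843  0.    ] [0.097 0.128] ang -0.1
side tin rail [-0.0729 -0.0005] [0.106 0.098] ang 1.3
```

View pics/p3_top.png

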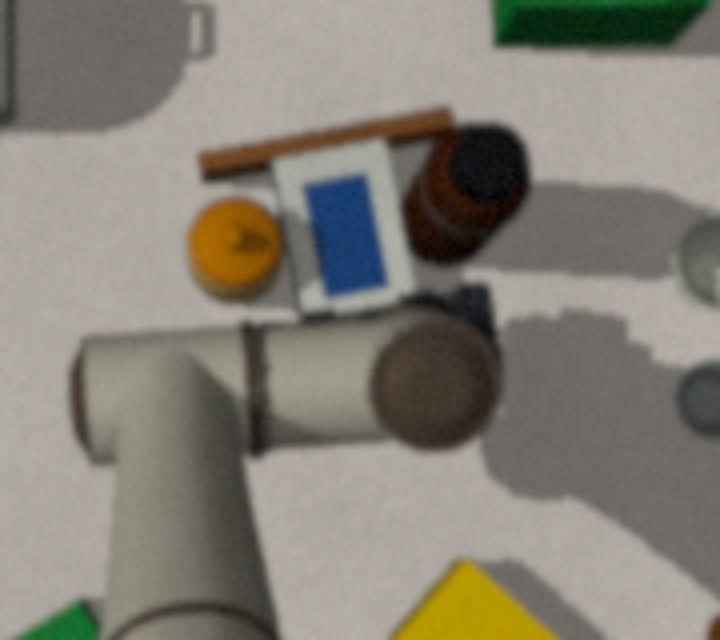

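The tin's far end is at or very near the rail (335,150), square to it. No contact force yet, so I creep on until the rail pushes back.

Run:
```python
from h import *
def fx(n=4):
    v=[]
    for _ in range(n): r.pause(.05); v.append(r.read_state()['contact_force']@xr)
    return np.mean(v)
for x in np.arange(-.1735,-.1655,.0005):
    r.movel(P(x,0,.040),vel=.02); f=fx(); print(round(x,4),round(f,1))
    if f<-8: break
r.movel(P(-.24,0,.040),vel=.1); r.movel(P(-.36,0,.2),vel=.2)
p,d=imaging.snapshot("top"); w=cloud("top",d); cv2.imwrite("pics/end_top.png",cv2.resize(p[80:240,190:370,::-1],None,fx=4,fy=4))
p2,d2=imaging.snapshot("side"); cv2.imwrite("pics/end_side.png",cv2.resize(p2[:,:,::-1],(768,576)))
for n,ww in(("top",w),("side",cloud("side",d2))):
    q=ww-O;X=q@xr;Y=q@yr
    m=(ww[...,2]>.042)&(ww[...,2]<.058)&(X>-.30)&(X<-.125)&(abs(Y)<.07)
    g=np.stack([X[m],Y[m]],1); ne=[g[abs(g[:,1]-y)<.008][:,0].min() for y in(-.035,-.0175,0,.0175,.035)]
    print(n,'near end x',np.round(ne,4),'tilt',np.polyfit([-.035,-.0175,0,.0175,.035],ne,1)[0].round(3),'y range',g[:,1].min().round(4),g[:,1].max().round(4))
    s=[g[abs(g[:,0]-x)<.004][:,1] for x in(-.15,-.14,-.13)]; print([(k.min().round(4),k.max().round(4)) for k in s], 'z',ww[m][:,2].mean())
print(F())
```

```text
-0.1735 -1.3
-0.173 -1.5
-0.1725 -3.5
-0.172 -5.2
-0.1715 -5.8
-0.171 -6.8
-0.1705 -8.0
-0.17 -9.2
top near end x [-0.1591 -0.1592 -0.1593 -0.1591 -0.1596] tilt -0.006 y range -0.0481 0.0488
[(np.float64(-0.0458), np.float64(0.0476)), (np.float64(-0.0476), np.float64(0.0488)), (np.float64(-0.0456), np.float64(0.047))] z 0.05035543319193843
side near end x [-0.1606 -0.16   -0.1603 -0.16   -0.1603] tilt 0.004 y range -0.0509 0.0502
[(np.float64(-0.049), np.float64(0.0478)), (np.float64(-0.0509), np.float64(0.0471)), (np.float64(-0.0501), np.float64(0.0502))] z 0.04941789197916847
t 28.5 Fx 1.1 Fy 0.9 Fz -0.1
```

View pics/end_top.png

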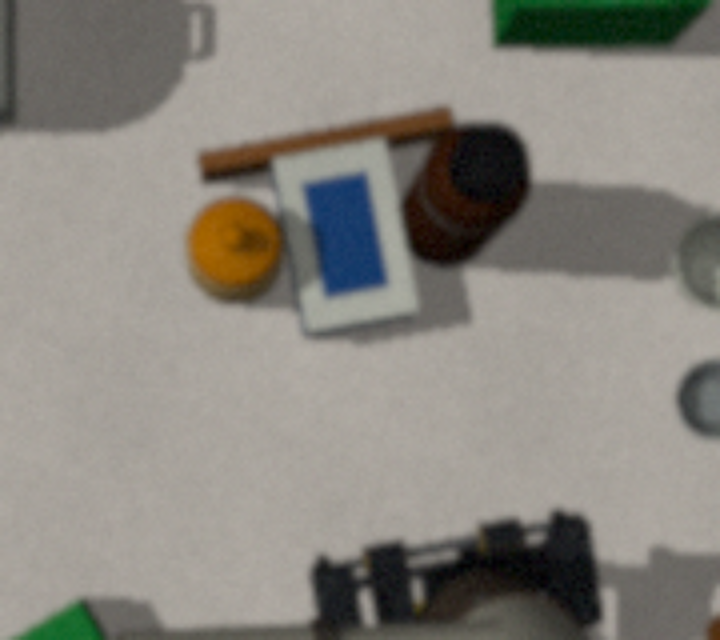

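View pics/end_side.png

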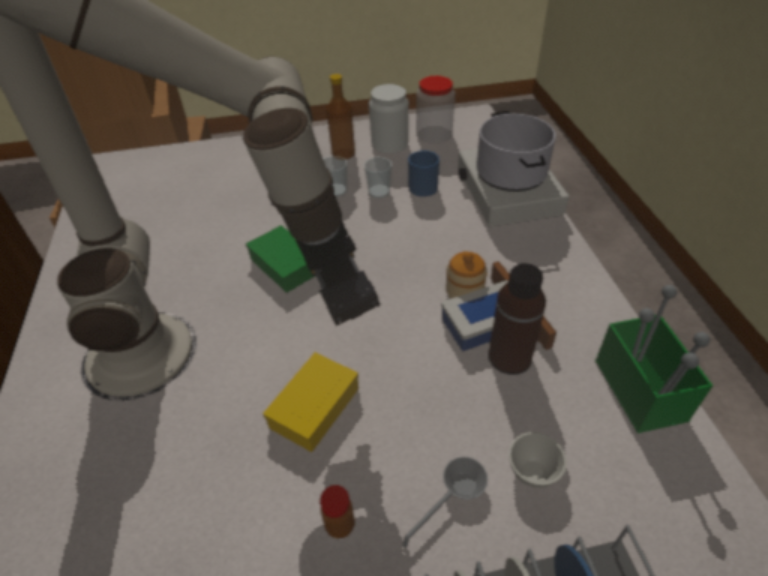

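The tin (top crop 345,240) lies flat against the rail with the hand well clear. Everything else looks where it was. Its near end is at rail x = -0.159 to -0.160, against -0.159 when home.

```bash
python3 -c "
from h import *
r.sign_off()"
```

```text
the job is handed in; nothing more can be done
```

The blue tea tin is home against the wooden rail, and I handed the job in at about 28.5 s of the 72 s. No verdict came back, so this rests on my own measurements.

**What I did:** I squared and centred the tin by pushing its left side with the open fingers. Then I pushed it lengthwise through the gap from behind with both fingers, until the rail resisted with about 9 N. I then backed the hand off and raised it clear.

**Last checks, from both cameras:**

| Check | Measured | Needed |
|---|---|---|
| Tin's x in the rail frame | -0.084 to -0.085 m | -0.092 to -0.078 m |
| Tin's y in the rail frame | within about 1 mm of the middle | within 15 mm |
| Angle to the rail | about 0.006 rad or less | below 0.08 rad |
| Height of the lid | 50 mm, so the tin lies flat | – |

- **Disagreement:** The two cameras differ by about 1 mm on the tin's near end, within the calibration error.
- **Not measured:** I judged the other things on the worktop only by eye. They looked unmoved, and the force readings showed no knocks.

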